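Line up the bench consumables on the riser by height

ROBOT

A 7-joint arm with a two-finger parallel gripper is mounted at the origin on the work surface; the furniture and walls round the work are solid. World frame = base frame: x ahead of the robot, y to its left, z up, the work surface at z = 0. Lengths are in m, angles in rad, forces in N, time in s.
With the tool pointing down it reaches from about 0.425 to 0.925 m from the base axis. Payload 6.8 kg.
Tool frame: the origin (TCP) lies at the very end of the fingers, on their centre line; the grasp point (between the pads) lies 19 mm behind it (r.grip_point_offset is the distance from the TCP to the grasp point, in m); z points along the fingers, y is the line along which they close (so a half turn about z gives the same grasp; the last joint's range is limited). The gripper opens to 85 mm and grips with 20 to 120 N. Pads are 22 mm wide; open, the fingers measure 114 mm over their backs; the gripper's body (76 mm by 85 mm) begins 54 mm behind the grasp point. The pads swing forward as they close: fully open they stand 13 mm farther back than shut.
Start: joints at [1.101, 0.477, 0.022, 1.555, -0.011, 1.109, -0.083], TCP at [0.239, -0.631, 0.231] pointing down, gripper open.
Joint ranges: [-2.96, 2.96], [-0.34, 2.1], [-1.41, 1.46], [0.24, 2.44], [-1.37, 4.51], [0.17, 1.92], [-2.96, 2.96]. Speed limits (rad/s): [2.39, 2.39, 3.14, 3.14, 3.14, 3.14, 3.14].

INTERFACE

Orientations are given as a rotation vector (axis times angle).
In Python, from bench import status, eyes, r gives the robot as it stands.
- The arm moves only by the shell command python3 -m crank 'ROWS' [OPENING] [FORCE]. ROWS is JSON, a list of rows, each a list of 6 numbers: the shift along the tool's x, y, z normalised to -1 to 1, where 1 is 0.02 m, then the turn, a rotation vector about the tool's x, y, z normalised to -1 to 1, where 1 is 45 degrees. A call has 1 to 12 rows; each row shifts and turns the commanded pose from where the row before left it, along the tool's axes as they then stand; what a row does not reach is not made up. A row lasts 1/10 s, in which the tool goes at most 50 mm and 8.59 degrees, less where a joint would pass 70% of its speed; a pose out of reach is approached as far as the arm can. A call with a number of a shift or a turn outside -1 to 1 is refused whole. A call with a gripper value outside its range is refused whole. OPENING is the opening, from 0 (shut) to 1 (fully open), set as the call begins (- or left out, the last holds). The fingers move at their own pace and stop on an object; FORCE is the grip in N (left out, the last holds). Time passes only in rows, so rows that do not move let the fingers close. It gives the time, the measured TCP pose, the force, the opening and the grip force at its end, in the units of the state.
- status.get_obs(): the state, without advancing time (a new reading comes with each control period).
- eyes.grab_frame(name): name is "scene" or "top" or "wrist"; returns a dict with "image" (400x640x3 uint8, red, green, blue), "depth" (400x640 float32, m along the optical axis (not along the pixel's ray), 0 where there is no reading), "fovy" (degrees; the focal length in pixels is half the picture's height over the tangent of half this angle, whatever the lens; pixels are square), "cx", "cy" (the principal point, pixels), "k1" (the pictures are not rectified: a ray, as slopes to the right and down, at radius r is drawn at 1 + k1 r^2 times it, then the intrinsics apply), "world_to_cam" (4x4, takes a point from world to camera coordinates). Camera axes: x right, y up, looking along -z (the intrinsics and any distortion apply to the point x, -y, -z); pixel columns grow to the right and rows downward; lengths in m; the calibration is good to about 2 mm. A picture is of the moment at which its call begins.
- r.hand_in(): hands the job in; it is judged then, once.
The state is a dict: "clock": time; "joints": joint angles; "qvel": joint speeds; "tau": joint torques, N m; "tcp_pos": TCP position; "orientation": TCP orientation; "contact_force": force on the tool from outside, world axes, zero at the start; "moment": the same for the moment, N m; "grip_width": finger opening in m; "gripper_force": force on a finger pad.
Only numpy, scipy, OpenCV 4.12 (cv2) and the standard library are available. Lean on these libraries where they do the work, as an engineer would, in place of code of your own. Each camera call takes 0.05 s, during which the arm holds its last target. There are 200 camera calls.

TASK

Line up the dropper bottle, the white jar, the grease tin and the roll of black tape on the plywood riser in order of height: each standing in the middle of its own rubber pad, the tallest on the pad next to the upright post and so on down to the flattest next to the low stop block.

Things in the scene. Friction and masses are not known exactly. Their poses are not given: they have to be found in the camera images.
- bottle_center (a point): Centre of the brown dropper bottle, loose, standing upright: 102 mm tall, the body round, 33 mm across and straight from the foot to about 55 mm up, then a shoulder, a neck and a narrow rubber bulb on top. The point lies on its axis, 51 mm above its foot; z points up. About 70 g. Grip it by the upper part of the straight body, about 50 mm up, so that the bulb stays clear of the palm.
- jar_center (a point): Centre of the plain white cylindrical jar, loose, standing upright: 66 mm across, 78 mm tall; the point lies on its axis 39 mm above its foot; z points up. About 180 g. Solid to the touch; the lid does not come off.
- tin_center (a point): Centre of the round grease tin with a lid (blue and silver), loose, standing on its base: 65 mm across at the lid, 62 mm below it, 38 mm tall; the point lies on its axis 19 mm above its base; z points up. About 120 g.
- tape_center (a point): Centre of the roll of black tape, loose, lying flat: 57 mm across, 19 mm high; the point lies on its axis 9.5 mm above its underside; z points up. About 50 g. Grip it across the outside (its hole is closed to fingers).
- pad_1: Pad 1 of four: black rubber disc, 74 mm across and 3 mm thick, fixed on a low plywood riser (84 x 386 mm, 30 mm high) on the bench. An end pad, the one at the left (+y) end of the riser. Origin: centre of its underside, 30 mm above the bench, so its top face is 33 mm above the bench; its x axis points across the riser, its y axis along the row. Pad centres are 82 mm apart.
- pad_2: Pad 2 of four: black rubber disc, 74 mm across and 3 mm thick, fixed on a low plywood riser (84 x 386 mm, 30 mm high) on the bench. Between pads 1 and 3. Origin: centre of its underside, 30 mm above the bench, so its top face is 33 mm above the bench; its x axis points across the riser, its y axis along the row. Pad centres are 82 mm apart.
- pad_3: Pad 3 of four: black rubber disc, 74 mm across and 3 mm thick, fixed on a low plywood riser (84 x 386 mm, 30 mm high) on the bench. Between pads 2 and 4. Origin: centre of its underside, 30 mm above the bench, so its top face is 33 mm above the bench; its x axis points across the riser, its y axis along the row. Pad centres are 82 mm apart.
- pad_4: Pad 4 of four: black rubber disc, 74 mm across and 3 mm thick, fixed on a low plywood riser (84 x 386 mm, 30 mm high) on the bench. An end pad, the one at the right (-y) end of the riser. Origin: centre of its underside, 30 mm above the bench, so its top face is 33 mm above the bench; its x axis points across the riser, its y axis along the row. Pad centres are 82 mm apart.
- post: Upright post fixed at one end of the riser: 12 mm steel rod with a 20 mm black ball on top, 100 mm above the bench in all. It stands in line with the pads, 57 mm beyond the centre of the end pad beside it; a low dark wooden stop block (60 x 14 x 10 mm) is fixed in the same way at the other end. Which end has the post differs from start to start. Origin: on its axis at its foot, 30 mm above the bench.
- stop: Low stop block of dark wood fixed across one end of the riser, the end opposite the post: 60 mm across the riser, 14 mm along it, 10 mm high; origin under its centre, 30 mm above the bench.
Things that resemble listed ones, but are neither listed nor needed, are in the scene too. Leave any turquoise look-alike of the part that bears bottle_center alone.

How it is judged:
By the outcome, as a careful person would: the job done as asked, in the order asked, and still so for the second after the job is handed in, with the robot touching nothing.
It also fails if it takes over 106 s, if anything falls off the work surface, if the arm or the gripper's body presses on something with over 40 N, if the wrist force passes 120 N, or if a joint passes its speed limit or range.

## Working session

There is one attempt and no reset: what is moved stays moved. The work goes in short steps, Python scripts to look and compute and a shell command to move; the robot and the scene stay as the last step left them, time stands still between calls to the robot, and variables do not carry over. Pictures are saved under pics/ and viewed, at most 14 in all, crops included, and the job is handed in when it is done.

```bash
ls; mkdir -p pics
cat > h.py <<'E'
import numpy as np, cv2
from bench import status, eyes, r
def grab(n,f=None):
    d=eyes.grab_frame(n)
    if f: cv2.imwrite('pics/'+f,d['image'][:,:,::-1])
    return d
def ray(d,u,v):
    f=200/np.tan(np.radians(d['fovy'])/2)
    K=np.array([[f,0,d['cx']],[0,f,d['cy']],[0,0,1.]])
    p=cv2.undistortPoints(np.array([[[u,v]]],float),K,np.array([d['k1'],0,0,0.]))[0,0]
    T=np.linalg.inv(np.array(d['world_to_cam']))
    return T[:3,3],T[:3,:3]@np.array([p[0],-p[1],-1.])
def onz(d,u,v,z):
    o,w=ray(d,u,v); return o+w*(z-o[2])/w[2]
def dep(d,u,v):
    o,w=ray(d,u,v); return o+w*d['depth'][int(v),int(u)]
E
python3 - <<'E'
from h import *
for n in('top','scene'):
    d=grab(n,n+'0.png'); print(n,d['fovy'],d['k1'],d['cx'],d['cy'],np.linalg.inv(d['world_to_cam'])[:3].round(3).tolist(), (d['depth']>0).mean())
s=status.get_obs();print(s)
E
```

```text
pics
top 50.51233557936045 0.015472078396738682 320.86674345421784 199.23471100334336 [[0.014, 0.984, -0.178, 0.248], [-1.0, 0.017, 0.014, -0.049], [0.017, 0.178, 0.984, 1.077]] 0.9960078125
scene 55.78839062617407 0.021553438054700856 318.5430643460787 195.75761407229484 [[-0.787, 0.263, -0.559, -0.18], [-0.617, -0.362, 0.699, 0.701], [-0.019, 0.894, 0.447, 0.561]] 0.99609765625
{'clock': 0.1, 'joints': array([ 1.10086489,  0.47773705,  0.02232425,  1.5563191 , -0.01150065,
        1.10923348, -0.08309299]), 'qvel': array([ 2.55092352e-05, -2.88554520e-03,  2.10857544e-03, -3.81227933e-03,
       -2.18825019e-04, -1.76135976e-04,  9.94293122e-04]), 'tau': array([ 4.38985808e-03, -5.97764075e+01,  1.61382135e+00, -2.81956100e+01,
        1.28454011e-02,  5.03221090e-03, -2.40253189e-05]), 'tcp_pos': array([ 0.23876924, -0.63082735,  0.23042353]), 'orientation': array([-3.08881100e+00, -5.65061437e-01,  6.03849495e-04]), 'contact_force': array([-0.29522778, -0.37603466,  0.03430042]), 'moment': array([ 0.02981746, -0.00358464,  0.01356024]), 'gripper_force': 0.0, 'grip_width': 0.08533009648808224}
```

View pics/top0.png

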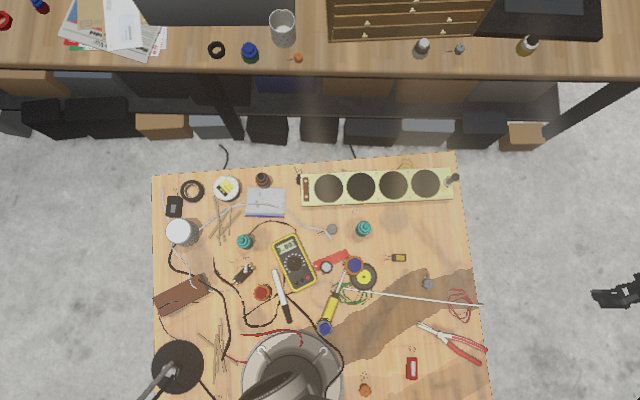

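View pics/scene0.png

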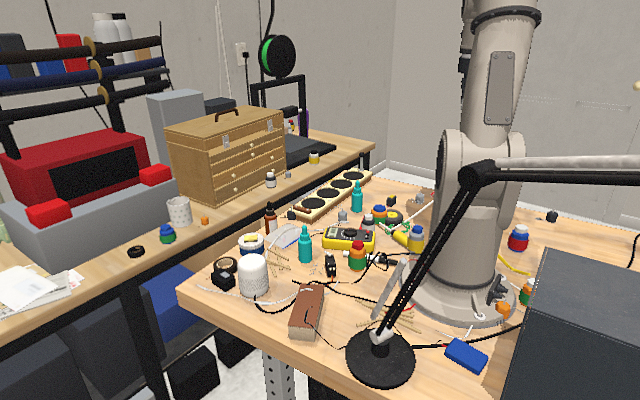

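Top view: riser with four pads at (329–426, 186), with the post at the right end (455,178) and the stop at the left (306,189). The jar is at (181,231), the bottle at (263,180), probably the tape at (192,189) and the tin at (227,188). Next I'll zoom in.

Run:
```python
from h import *
a=cv2.imread('pics/top0.png')[150:260,150:310]
b=cv2.imread('pics/scene0.png')[190:300,200:360]
cv2.imwrite('pics/z0.png',cv2.resize(np.vstack([a,b]),None,fx=2.7*1,fy=2.7,interpolation=cv2.INTER_CUBIC))
d=grab('top')
for n,u,v in [('jar',181,229),('bot',263,178),('tin',227,187),('tape',184,189),('tapec',192,189),('p1',329,187),('p2',361,186),('p3',393,184),('p4',426,183),('post',455,177),('stop',306,189),('turq',363,228),('turq2',245,241),('stack',354,265),('book',265,200),('meter',293,262),('blk',175,205),('block',180,295)]:
    print(n,dep(d,u,v).round(3))
```

```text
jar [0.353 0.265 0.078]
bot [0.479 0.077 0.079]
tin [0.464 0.171 0.039]
tape [0.46  0.283 0.02 ]
tapec [ 0.465  0.269 -0.001]
p1 [ 0.469 -0.083  0.033]
p2 [ 0.474 -0.164  0.031]
p3 [ 0.48  -0.245  0.033]
p4 [ 0.485 -0.33   0.029]
post [ 0.486 -0.381  0.096]
stop [ 0.462 -0.026  0.04 ]
turq [ 0.361 -0.163  0.084]
turq2 [0.327 0.114 0.074]
stack [ 0.276 -0.145  0.051]
book [0.435 0.077 0.026]
meter [0.281 0.002 0.047]
blk [0.417 0.299 0.031]
block [0.2   0.268 0.037]
```

View pics/z0.png

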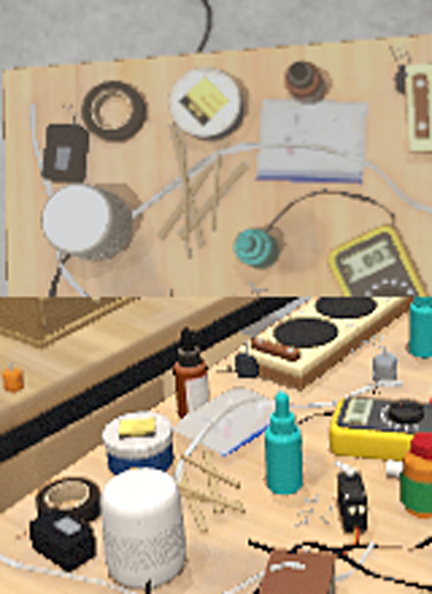

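Zoomed: the brown bottle, the tin (blue body, silver lid with a label), the tape and the white jar are all confirmed. The post is at the -y end, so bottle goes to pad 4, jar to pad 3, tin to pad 2 and tape to pad 1. Next, precise measurements.

```bash
cat >> h.py <<'E'
def cloud(d):
    f=200/np.tan(np.radians(d['fovy'])/2)
    K=np.array([[f,0,d['cx']],[0,f,d['cy']],[0,0,1.]])
    u,v=np.meshgrid(np.arange(640.),np.arange(400.))
    p=cv2.undistortPoints(np.stack([u,v],-1).reshape(-1,1,2),K,np.array([d['k1'],0,0,0.])).reshape(400,640,2)
    T=np.linalg.inv(np.array(d['world_to_cam'])); z=d['depth'][...,None]
    return np.concatenate([p[...,:1]*z,-p[...,1:]*z,-z],-1)@T[:3,:3].T+T[:3,3]
def circ(d,mask,z):
    c=max(cv2.findContours(mask.astype(np.uint8),0,1)[0],key=cv2.contourArea)
    c=cv2.convexHull(c)[:,0]
    e=cv2.fitEllipse(c) ; P=np.array([onz(d,u,v,z)[:2] for u,v in c])
    A=np.c_[2*P,np.ones(len(P))]; s=np.linalg.lstsq(A,(P**2).sum(1),rcond=None)[0]
    return onz(d,*e[0],z).round(4),s[:2].round(4),round(2000*np.sqrt(s[2]+s[0]**2+s[1]**2),1)
E
python3 - <<'E'
from h import *
d=grab('top'); P=cloud(d); Z=P[...,2]
hsv=cv2.cvtColor(d['image'],cv2.COLOR_RGB2HSV)
def near(x,y,R): return np.hypot(P[...,0]-x,P[...,1]-y)<R
print('jar',circ(d,near(.353,.265,.05)&(Z>.07)&(Z<.085),.078))
print('tin',circ(d,near(.464,.171,.045)&(Z>.032)&(Z<.045),.038))
print('tape',circ(d,near(.465,.269,.034)&(Z>.012)&(Z<.026),.019))
for n,x,y in[('p1',.469,-.083),('p2',.474,-.164),('p3',.48,-.245),('p4',.485,-.328)]:
    print(n,circ(d,near(x,y,.043)&(hsv[...,2]<70),.033))
m=near(.479,.077,.035)&(Z>.012); print('bot max',Z[m].max(), m.sum())
for a,b in[(.02,.058),(.058,.08),(.085,.11)]:
    q=near(.479,.077,.035)&(Z>a)&(Z<b); print(a,q.sum(),P[q].mean(0).round(4),P[q].min(0).round(3),P[q].max(0).round(3))
m=near(.488,-.385,.03)&(Z>.06);print('post',P[m].mean(0).round(4),m.sum())
d=grab('scene'); P=cloud(d); Z=P[...,2]
for a,b in[(.02,.055),(.058,.08),(.085,.11)]:
    q=near(.479,.077,.035)&(Z>a)&(Z<b); print('sc',a,q.sum(),P[q].mean(0).round(4),P[q].min(0).round(3),P[q].max(0).round(3))
q=near(.353,.265,.05)&(Z>.074);print('scjar',circ(d,q,.078))
q=near(.464,.171,.045)&(Z>.034)&(Z<.045);print('sctin',circ(d,q,.038))
q=near(.488,-.385,.03)&(Z>.06);print('scpost',P[q].mean(0).round(4),q.sum())
E
```

```text
jar (array([0.3488, 0.2706, 0.078 ]), array([0.3489, 0.2705]), np.float64(61.3))
tin (array([0.4624, 0.1754, 0.038 ]), array([0.4626, 0.1754]), np.float64(64.2))
tape (array([0.4579, 0.2658, 0.019 ]), array([0.458 , 0.2658]), np.float64(54.7))Traceback (most recent call last):
  File "<stdin>", line 9, in <module>
  File "h.py", line 25, in circ
    c=max(cv2.findContours(mask.astype(np.uint8),0,1)[0],key=cv2.contourArea)
ValueError: max() iterable argument is empty
```

Run:
```python
from h import *
d=grab('top'); P=cloud(d); Z=P[...,2]
hsv=cv2.cvtColor(d['image'],cv2.COLOR_RGB2HSV)
def near(x,y,R): return np.hypot(P[...,0]-x,P[...,1]-y)<R
print(hsv[186,329],hsv[186,345])
print('tape',circ(d,near(.460,.266,.045)&(Z>.012)&(Z<.026)&(P[...,1]<.292),.019))
for n,x,y in[('p1',.469,-.083),('p2',.474,-.164),('p3',.48,-.245),('p4',.485,-.328)]:
    print(n,circ(d,near(x,y,.043)&(hsv[...,2]<130),.033))
for a,b in[(.02,.058),(.058,.08),(.085,.11)]:
    q=near(.479,.077,.035)&(Z>a)&(Z<b); print(a,q.sum(),P[q].mean(0).round(4),P[q].min(0).round(3),P[q].max(0).round(3)) if q.sum() else 0
m=near(.488,-.385,.03)&(Z>.06);print('post',P[m].mean(0).round(4),m.sum())
d=grab('scene'); P=cloud(d); Z=P[...,2]
for a,b in[(.02,.055),(.058,.08),(.085,.11)]:
    q=near(.479,.077,.035)&(Z>a)&(Z<b); print('sc',a,q.sum(),P[q].mean(0).round(4),P[q].min(0).round(3),P[q].max(0).round(3)) if q.sum() else 0
for n,q,z in [('scjar',near(.349,.27,.05)&(Z>.074),.078),('sctin',near(.464,.171,.045)&(Z>.034)&(Z<.045),.038)]:
    print(n,circ(d,q,z))
q=near(.488,-.385,.03)&(Z>.06);print('scpost',P[q].mean(0).round(4),q.sum())
```

```text
[ 19  63 117] [ 32  48 217]
tape (array([0.4531, 0.268 , 0.019 ]), array([0.4533, 0.2687]), np.float64(61.8))
p1 (array([ 0.4669, -0.0817,  0.033 ]), array([ 0.4671, -0.0817]), np.float64(70.8))
p2 (array([ 0.4726, -0.163 ,  0.033 ]), array([ 0.4728, -0.163 ]), np.float64(71.1))
p3 (array([ 0.4783, -0.2442,  0.033 ]), array([ 0.4785, -0.2442]), np.float64(70.5))
p4 (array([ 0.4838, -0.3262,  0.033 ]), array([ 0.484 , -0.3262]), np.float64(70.2))
0.02 156 [0.4619 0.0783 0.0303] [0.445 0.048 0.02 ] [0.497 0.106 0.058]
0.058 94 [0.478  0.0824 0.0679] [0.466 0.07  0.058] [0.496 0.099 0.08 ]
0.085 28 [0.4808 0.0837 0.0965] [0.476 0.078 0.086] [0.487 0.09  0.104]
post [ 0.4856 -0.3823  0.0907] 68
sc 0.02 179 [0.4698 0.0889 0.0342] [0.445 0.052 0.02 ] [0.496 0.105 0.055]
sc 0.058 85 [0.4779 0.09   0.0679] [0.468 0.073 0.058] [0.494 0.102 0.08 ]
sc 0.085 31 [0.4811 0.0869 0.0925] [0.475 0.081 0.085] [0.486 0.092 0.101]
scjar (array([0.3462, 0.2776, 0.078 ]), array([0.3469, 0.2768]), np.float64(59.6))
sctin (array([0.4603, 0.18  , 0.038 ]), array([0.4609, 0.179 ]), np.float64(67.1))
scpost [ 0.4864 -0.3781  0.0838] 42
```

```bash
python3 -m crank '[[0,0,0,0,0,-0.1711],[0,0,0,0,0,-0.1711],[0,0,0,0,0,-0.1711],[0,0,0,0,0,-0.1711],[0,0,0,0,0,-0.1711],[0,0,0,0,0,-0.1711],[0,0,0,0,0,-0.1711],[0,0,0,0,0,-0.1711],[0,0,0,0,0,-0.1711]]' 1 40
python3 -m crank '[[1,1,0,0,0,0],[1,1,0,0,0,0],[1,1,0,0,0,0],[1,1,0,0,0,0],[1,1,0,0,0,0],[1,1,0,0,0,0],[1,1,0,0,0,0],[1,1,0,0,0,0],[1,1,0,0,0,0],[1,1,0,0,0,0],[1,1,0,0,0,0],[1,1,0,0,0,0]]'
python3 -m crank '[[1,0,0,0,0,0],[1,0,0,0,0,0],[1,0,0,0,0,0],[1,0,0,0,0,0],[1,0,0,0,0,0],[1,0,0,0,0,0],[1,0,0,0,0,0],[1,0,0,0,0,0],[1,0,0,0,0,0],[1,0,0,0,0,0],[1,0,0,0,0,0],[1,0,0,0,0,0]]'
python3 -m crank '[[1,0,0,0,0,0],[1,0,0,0,0,0],[1,0,0,0,0,0],[1,0,0,0,0,0],[1,0,0,0,0,0],[1,0,0,0,0,0],[1,0,0,0,0,0],[1,0,0,0,0,0],[1,0,0,0,0,0],[0.5,0,0,0,0,0],[0.3,0,0,0,0,0],[0,0,0,0,0,0]]'
python3 - <<'E'
from h import *
d=grab('wrist','w0.png'); print(d['fovy'],d['k1'],np.linalg.inv(d['world_to_cam'])[:3].round(3).tolist(),status.get_obs()['joints'])
E
```

```text
clock: 1.2
tcp_pos: [0.2388, -0.6313, 0.2312]
orientation: [-2.215, -2.228, 0.0]
contact_force: [-0.1, 0.5, -0.1]
grip_width: 0.0854
gripper_force: 0.0
clock: 2.4
tcp_pos: [0.4795, -0.3904, 0.2314]
orientation: [2.221, 2.222, -0.0]
contact_force: [0.3, -0.6, -0.5]
grip_width: 0.0856
gripper_force: 0.0
clock: 3.6
tcp_pos: [0.4779, -0.1502, 0.2314]
orientation: [2.222, 2.221, -0.001]
contact_force: [0.2, 0.5, 0.7]
grip_width: 0.0856
gripper_force: 0.0
clock: 4.8
tcp_pos: [0.4784, 0.045, 0.2314]
orientation: [2.22, 2.222, -0.0]
contact_force: [-0.0, -0.9, 0.3]
grip_width: 0.0852
gripper_force: 0.0
62.94964881877771 -0.06812431639606689 [[1.0, -0.002, -0.0, 0.478], [0.002, 0.953, 0.302, 0.123], [-0.0, -0.302, 0.953, 0.374]] [ 0.31102754  0.20741404 -0.59998196  1.97406855  0.13921214  1.00018097
 -0.35451516]
```

View pics/w0.png

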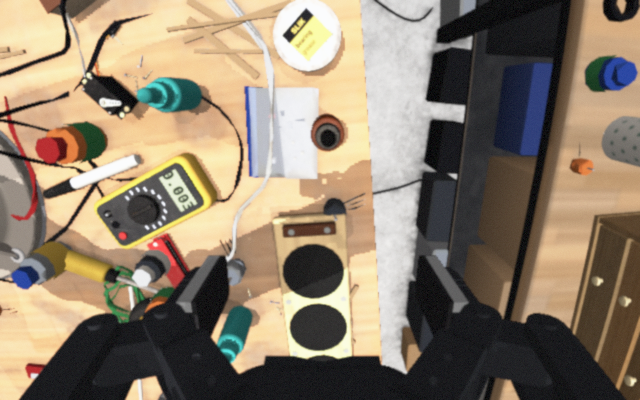

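The wrist view shows the bottle at (327,133) with its bulb at (327,135), the tin at (307,35) and pads at (313,270) and (319,326). I'll cast rays from it.

Run:
```python
from h import *
d=grab('wrist'); P=cloud(d); Z=P[...,2]; hsv=cv2.cvtColor(d['image'],cv2.COLOR_RGB2HSV)
def near(x,y,R): return np.hypot(P[...,0]-x,P[...,1]-y)<R
q=near(.481,.085,.03)&(Z>.088);print('bulb',q.sum(),circ(d,q,.097),Z[q].max())
q=near(.481,.085,.04)&(Z>.03)&(Z<.12);print('all bottle',q.sum(),P[q].min(0),P[q].max(0),circ(d,q,.05))
q=near(.462,.175,.05)&(Z>.032)&(Z<.045);print('tin',circ(d,q,.038))
for n,x,y in[('p1',.467,-.082),('p2',.473,-.163)]:
    print(n,circ(d,near(x,y,.043)&(hsv[...,2]<90)&(Z>.025),.033))
```

```text
bulb 2529 (array([ 0.4918, -0.1889,  0.097 ]), array([ 0.4922, -0.1915]), np.float64(71.8)) 0.32721132561782595
all bottle 982 [0.46625197 0.06873108 0.03079933] [0.4985288  0.10151708 0.10380969] (array([0.4825, 0.0852, 0.05  ]), array([0.4825, 0.085 ]), np.float64(34.6))
tin (array([0.4635, 0.177 , 0.038 ]), array([0.4635, 0.1764]), np.float64(64.5))
p1 (array([ 0.4674, -0.0782,  0.033 ]), array([ 0.4673, -0.0793]), np.float64(71.0))
p2 (array([ 0.4733, -0.1596,  0.033 ]), array([ 0.4733, -0.1607]), np.float64(70.5))
```

```bash
python3 -m crank '[[1,0.18,0,0,0,0],[1,0,0.4,0,0,0],[0,0,1,0,0,0],[0,0,1,0,0,0],[0,0,1,0,0,0],[0,0,1,0,0,0],[0,0,1,0,0,0],[0,0,1,0,0,0],[0,0,1,0,0,0],[0,0,1,0,0,0],[0,0,1,0,0,0],[0,0,0.5,0,0,0]]'
python3 -m crank '[[0,0,0,0,0,0],[0,0,0,0,0,0],[0,0,0,0,0,0],[0,0,0,0,0,0],[0,0,0,0,0,0],[0,0,0,0,0,0],[0,0,0,0,0,0],[0,0,0,0,0,0]]' 0.1 40
python3 - <<'E'
from h import *
d=grab('wrist','w1.png')
E
```

```text
clock: 6.1
tcp_pos: [0.4816, 0.0834, 0.0317]
orientation: [-2.222, -2.22, 0.003]
contact_force: [0.4, 0.2, -0.3]
grip_width: 0.0851
gripper_force: 0.0
clock: 6.9
tcp_pos: [0.4831, 0.0849, 0.0343]
orientation: [2.22, 2.221, 0.002]
contact_force: [-0.2, -0.4, 5.7]
grip_width: 0.0309
gripper_force: 39.4
```

View pics/w1.png

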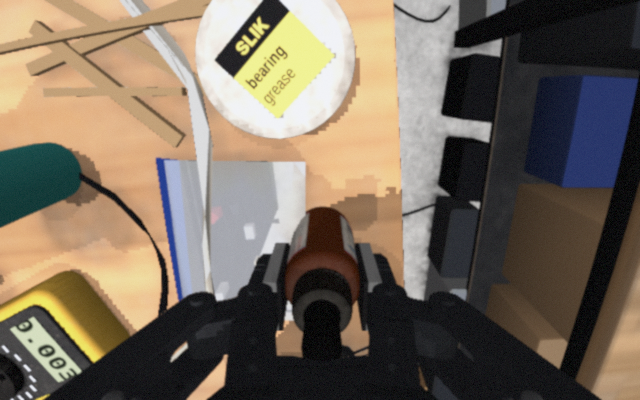

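```bash
python3 -m crank '[[0,0,-0.5,0,0,0],[0,0,-1,0,0,0],[0,0,-1,0,0,0],[0,0,-1,0,0,0],[-0.5,0,-1,0,0,0],[-1,0,-0.5,0,0,0],[-1,0,0,0,0,0],[-1,0,0,0,0,0],[-1,0,0,0,0,0],[-1,0,0,0,0,0],[-1,0,0,0,0,0],[-1,0,0,0,0,0]]'
python3 -m crank '[[-1,0.1,0,0,0,0],[-1,0,0,0,0,0],[-1,0,0,0,0,0],[-1,0,0,0,0,0],[-1,0,0,0,0,0],[-1,0,0,0,0,0],[-1,0,0,0,0,0],[-1,0,0,0,0,0],[-1,0,0,0,0,0],[-1,0,0,0,0,0],[-1,0,0,0,0,0],[-1,0,0,0,0,0]]'
python3 -m crank '[[-0.6,0,0,0,0,0],[-0.4,0,0,0,0,0],[0,0,0,0,0,0]]'
python3 - <<'E'
from h import *
d=grab('wrist','w2.png')
d=grab('top'); P=cloud(d); Z=P[...,2]
s=status.get_obs()['tcp_pos'];print(s)
q=(np.hypot(P[...,0]-.484,P[...,1]+.325)<.2)
E
```

```text
clock: 8.15
tcp_pos: [0.4821, -0.0659, 0.134]
orientation: [2.221, 2.222, 0.0]
contact_force: [-0.4, 0.6, -0.7]
grip_width: 0.0308
gripper_force: 39.9
clock: 9.35
tcp_pos: [0.4842, -0.3059, 0.134]
orientation: [2.221, 2.222, 0.0]
contact_force: [0.4, 0.6, -1.2]
grip_width: 0.031
gripper_force: 39.9
clock: 9.65
tcp_pos: [0.4842, -0.3259, 0.1335]
orientation: [2.222, 2.22, 0.0]
contact_force: [-0.0, -0.1, -0.5]
grip_width: 0.031
gripper_force: 39.9
[ 0.48453283 -0.32418688  0.1333505 ]
```

View pics/w2.png

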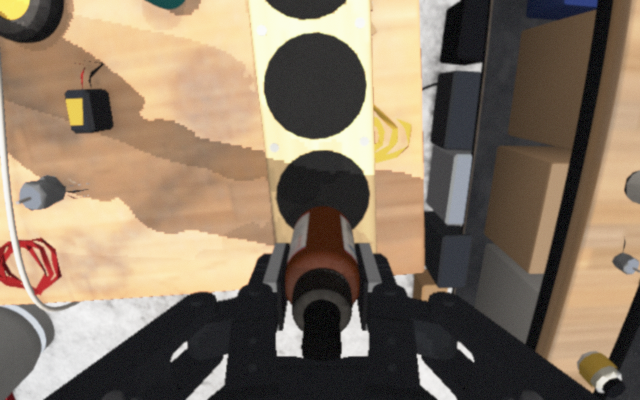

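The wrist view shows the bottle held over pad 4, with pad 3 fully visible at (316,85). I'll check pad 3 from here.

Run:
```python
from h import *
d=grab('wrist'); P=cloud(d); Z=P[...,2]; hsv=cv2.cvtColor(d['image'],cv2.COLOR_RGB2HSV)
m=(np.hypot(P[...,0]-.4787,P[...,1]+.2435)<.045)&(hsv[...,2]<100)&(Z>.025)
print(circ(d,m,.033))
m=(np.hypot(P[...,0]-.484,P[...,1]+.325)<.043)&(hsv[...,2]<100)&(Z>.025)&(Z<.04)
c=cv2.findContours(m.astype(np.uint8),0,1)[0]; c=max(c,key=cv2.contourArea)[:,0]
c=c[c[:,1]<195]; Q=np.array([onz(d,u,v,.033)[:2] for u,v in c]);A=np.c_[2*Q,np.ones(len(Q))]; s=np.linalg.lstsq(A,(Q**2).sum(1),rcond=None)[0];print(s[:2],np.sqrt(s[2]+s[0]**2+s[1]**2))
```

```text
(array([ 0.4787, -0.2428,  0.033 ]), array([ 0.4787, -0.2441]), np.float64(71.7))
[ 0.48424414 -0.32554401] 0.035645928920058315
```

```bash
python3 -m crank '[[0,0,1,0,0,0],[0,0,1,0,0,0],[0,0,0.7,0,0,0],[0,0,0.4,0,0,0],[0,0,0.15,0,0,0],[0,0,0,0,0,0],[0,0,0,0,0,0]]'
python3 -m crank '[[0,0,0,0,0,0],[0,0,0,0,0,0],[0,0,0,0,0,0],[0,0,0,0,0,0],[0,0,0,0,0,0],[0,0,0,0,0,0]]' 0.75
python3 -m crank '[[0,0,-0.5,0,0,0],[0,0,-1,0,0,0],[0,0,-1,0,0,0],[0,0,-1,0,0,0],[0,0,-1,0,0,0],[0,0,-1,0,0,0],[0,0,-1,0,0,0]]' 1
python3 - <<'E'
from h import *
d=grab('wrist'); P=cloud(d); Z=P[...,2]
q=(np.hypot(P[...,0]-.484,P[...,1]+.325)<.045)&(Z>.06)&(Z<.15);print(q.sum(),P[q].min(0),P[q].max(0))
q&=Z>.115;print(q.sum(),P[q].mean(0))
E
```

```text
clock: 10.5
tcp_pos: [0.485, -0.3254, 0.069]
orientation: [2.22, 2.221, 0.001]
contact_force: [-0.1, 1.1, -1.3]
grip_width: 0.0308
gripper_force: 39.9
clock: 11.1
tcp_pos: [0.4844, -0.3252, 0.0683]
orientation: [2.221, 2.222, -0.0]
contact_force: [-0.4, -0.2, 0.0]
grip_width: 0.064
gripper_force: 0.0
clock: 11.8
tcp_pos: [0.4844, -0.3251, 0.2]
orientation: [2.22, 2.222, 0.0]
contact_force: [1.1, 0.1, -0.3]
grip_width: 0.0851
gripper_force: 0.0
1610 [ 0.46846798 -0.33691522  0.06010063] [ 0.50103709 -0.3087131   0.13558373]
340 [ 0.48466809 -0.32324885  0.1287806 ]
```

```bash
python3 -m crank '[[1,0,0,0,0,0],[1,0,0,0,0,0],[1,0,0,0,0,0],[1,0,0,0,0,0],[1,0,0,0,0,0],[1,0,0,0,0,0],[1,0,0,0,0,0],[1,0,0,0,0,0],[1,0,0,0,0,0],[1,0,0,0,0,0],[1,0,0,0,0,0],[1,0,0,0,0,0]]'
python3 -m crank '[[1,0,0,0,0,0],[1,0,0,0,0,0],[1,0,0,0,0,0],[1,0,0,0,0,0],[1,0,0,0,0,0],[1,0,0,0,0,0],[1,0,0,0,0,0],[1,0,0,0,0,0],[1,0,0,0,0,0],[1,-0.5,0,0,0,0],[1,-1,0,0,0,0],[1,-1,0,0,0,0]]'
python3 -m crank '[[1,-1,0,0,0,0],[0.5,-0.5,0,0,0,0],[0,0,0,0,0,0],[0,0,0,0,0,0]]'
python3 - <<'E'
from h import *
d=grab('wrist','w3.png'); P=cloud(d); Z=P[...,2]
def near(x,y,R): return np.hypot(P[...,0]-x,P[...,1]-y)<R
print(status.get_obs()['tcp_pos'])
print('jar',circ(d,near(.349,.272,.05)&(Z>.07)&(Z<.085),.078))
print('tin',circ(d,near(.463,.176,.045)&(Z>.032)&(Z<.045),.038))
print('tape',circ(d,near(.457,.268,.045)&(Z>.012)&(Z<.024),.019))
E
```

```text
clock: 13.05
tcp_pos: [0.4842, -0.0843, 0.1987]
orientation: [2.22, 2.222, 0.0]
contact_force: [0.4, 0.5, 0.1]
grip_width: 0.0854
gripper_force: 0.0
clock: 14.25
tcp_pos: [0.4336, 0.1557, 0.1985]
orientation: [2.221, 2.222, 0.001]
contact_force: [-0.7, -0.8, 0.7]
grip_width: 0.0852
gripper_force: 0.0
clock: 14.65
tcp_pos: [0.405, 0.1841, 0.1985]
orientation: [2.221, 2.221, 0.0]
contact_force: [0.5, -0.1, -1.2]
grip_width: 0.0856
gripper_force: 0.0
[0.40521599 0.18373741 0.19835605]
jar (array([0.3518, 0.2745, 0.078 ]), array([0.3517, 0.2737]), np.float64(60.9))
tin (array([0.4628, 0.1782, 0.038 ]), array([0.4629, 0.1772]), np.float64(65.2))
tape (array([0.4573, 0.2673, 0.019 ]), array([0.4574, 0.2667]), np.float64(56.1))
```

View pics/w3.png

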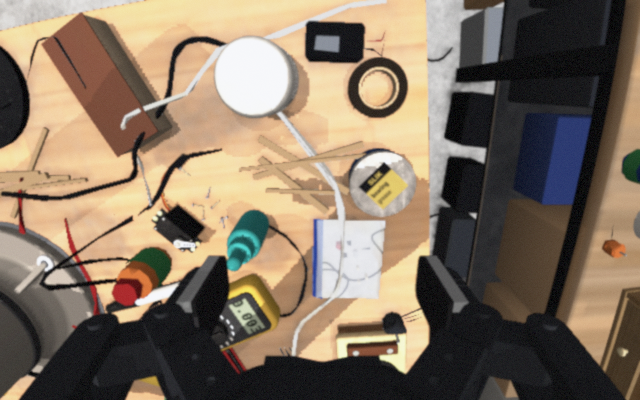

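The wrist view shows the jar at (254,75) with open space on both sides, the tape at (377,86), the tin at (382,183), and the low black box at (335,42). Its position agrees with the top view to 3 mm.

```bash
python3 -m crank '[[1,-0.7,0,0,0,0],[1,-1,0,0,0,0],[1,-0.7,0,0,0,0],[1,-0.3,0,0,0,0],[0.42,0,0,0,0,0],[0,0,1,0,0,0],[0,0,1,0,0,0],[0,0,1,0,0,0],[0,0,1,0,0,0],[0,0,1,0,0,0]]'
python3 -m crank '[[0,0,1,0,0,0],[0,0,1,0,0,0],[0,0,0.6,0,0,0],[0,0,0.4,0,0,0],[0,0,0,0,0,0]]'
python3 -m crank '[[0,0,0,0,0,0],[0,0,0,0,0,0],[0,0,0,0,0,0],[0,0,0,0,0,0],[0,0,0,0,0,0],[0,0,0,0,0,0]]' 0.5 50
python3 - <<'E'
from h import *
d=grab('wrist','w4.png')
E
```

```text
clock: 15.7
tcp_pos: [0.3517, 0.2719, 0.0972]
orientation: [2.224, 2.219, -0.001]
contact_force: [-0.3, 0.1, 0.7]
grip_width: 0.0855
gripper_force: 0.0
clock: 16.2
tcp_pos: [0.3503, 0.2725, 0.0376]
orientation: [-2.222, -2.221, 0.002]
contact_force: [0.0, 0.0, -0.9]
grip_width: 0.0853
gripper_force: 0.0
clock: 16.8
tcp_pos: [0.3507, 0.2736, 0.0395]
orientation: [2.22, 2.221, 0.003]
contact_force: [-2.3, -1.2, 7.0]
grip_width: 0.0617
gripper_force: 53.2
```

View pics/w4.png

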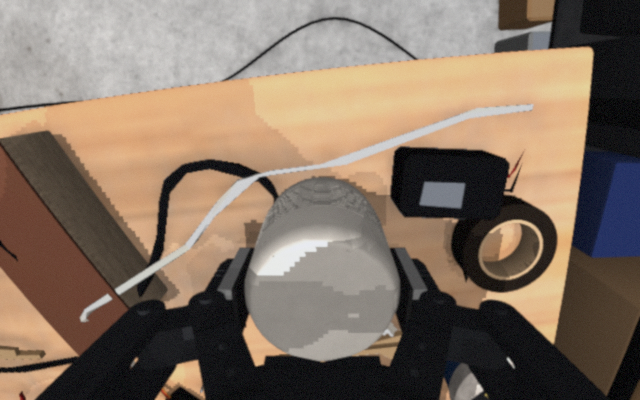

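The wrist view shows the jar between the fingers and centred at column 322. I'll lift and check its offset along the pads with the depth map.

```bash
python3 -m crank '[[0,0,-0.5,0,0,0],[0,0,-1,0,0,0],[0,0,-1,0,0,0],[0,0,-1,0,0,0],[0,0,-1,0,0,0],[0,0,-1,0,0,0],[0,0,0,0,0,0],[0,0,0,0,0,0]]'
python3 - <<'E'
from h import *
d=grab('wrist'); P=cloud(d); Z=P[...,2]; t=status.get_obs()['tcp_pos'];print(t)
q=(np.hypot(P[...,0]-t[0],P[...,1]-t[1])<.045)&(Z>.05)
c=Z[q];print(np.histogram(c,bins=np.arange(.05,.3,.01)))
hz=t[2]+.04
q=(np.hypot(P[...,0]-t[0],P[...,1]-t[1])<.045)&(abs(Z-hz)<.006)
print(q.sum(),P[q].min(0),P[q].max(0))
for dy in (0,.01,.02,.03,-.02,-.03):
    b=q&(abs(P[...,1]-t[1]-dy)<.002); print(dy,b.sum(),(P[b].min(0),P[b].max(0)) if b.any() else '')
d=grab('top'); P=cloud(d); Z=P[...,2]
q=(np.hypot(P[...,0]-t[0],P[...,1]-t[1])<.06)&(abs(Z-hz)<.01);print('top',q.sum())
E
```

```text
clock: 17.65
tcp_pos: [0.3504, 0.2729, 0.1487]
orientation: [2.221, 2.221, 0.002]
contact_force: [0.8, -0.4, -1.8]
grip_width: 0.0619
gripper_force: 55.8
[0.34995349 0.27259709 0.1479976 ]
(array([    0,     0,     0,     0,     0,     0,   118,   298,   638,
         781,   974,  1696,  2361, 17769,  1273,  2550,   949,  5567,
        6227,  1025,     0,     0,     0,     0]), array([0.05, 0.06, 0.07, 0.08, 0.09, 0.1 , 0.11, 0.12, 0.13, 0.14, 0.15,
       0.16, 0.17, 0.18, 0.19, 0.2 , 0.21, 0.22, 0.23, 0.24, 0.25, 0.26,
       0.27, 0.28, 0.29]))
17371 [0.30560554 0.24448597 0.1820011 ] [0.39442582 0.30405979 0.19396858]
0 1489 (array([0.31737049, 0.27059856, 0.18209161]), array([0.38296944, 0.27459679, 0.19296526]))
0.01 2214 (array([0.30666916, 0.28060376, 0.18200534]), array([0.39388587, 0.28459659, 0.19384434]))
0.02 1312 (array([0.3253005 , 0.29059891, 0.18203497]), array([0.3741913 , 0.29459457, 0.18815412]))
0.03 564 (array([0.33731098, 0.30060135, 0.1820051 ]), array([0.36289172, 0.30405979, 0.18790371]))
-0.02 651 (array([0.32973812, 0.25060806, 0.1837161 ]), array([0.37009502, 0.25459581, 0.18716583]))
-0.03 1 (array([0.34762864, 0.24448597, 0.18396421]), array([0.34762864, 0.24448597, 0.18396421]))
top 44
```

```bash
python3 -m crank '[[-0.5,0.5,0,0,0,0],[-1,1,0,0,0,0],[-1,1,0,0,0,0],[-1,1,0,0,0,0],[-1,1,0,0,0,0],[-1,1,0,0,0,0],[-1,0.9,0,0,0,0],[-1,0,0,0,0,0],[-1,0,0,0,0,0],[-1,0,0,0,0,0],[-1,0,0,0,0,0],[-1,0,0,0,0,0]]'
python3 -m crank '[[-1,0,0,0,0,0],[-1,0,0,0,0,0],[-1,0,0,0,0,0],[-1,0,0,0,0,0],[-1,0,0,0,0,0],[-1,0,0,0,0,0],[-1,0,0,0,0,0],[-1,0,0,0,0,0],[-1,0,0,0,0,0],[-1,0,0,0,0,0],[-1,0,0,0,0,0],[-1,0,0,0,0,0]]'
python3 -m crank '[[-1,0,0,0,0,0],[-0.7,0,0,0,0,0],[-0.6,0,0,0,0,0],[0,0,0,0,0,0],[0,0,0,0,0,0]]'
```

```text
clock: 18.95
tcp_pos: [0.4773, 0.0423, 0.1471]
orientation: [-2.219, -2.221, 0.003]
contact_force: [0.8, 0.1, -2.4]
grip_width: 0.0618
gripper_force: 55.8
clock: 20.15
tcp_pos: [0.4775, -0.1973, 0.147]
orientation: [-2.219, -2.221, 0.001]
contact_force: [0.3, -0.4, -1.3]
grip_width: 0.0621
gripper_force: 55.8
clock: 20.65
tcp_pos: [0.4783, -0.242, 0.148]
orientation: [-2.22, -2.222, -0.0]
contact_force: [-0.0, -0.3, -1.9]
grip_width: 0.0621
gripper_force: 55.8
```

```bash
python3 -m crank '[[-0.05,0,1,0,0,0],[0,0,1,0,0,0],[0,0,0.8,0,0,0],[0,0,0.5,0,0,0],[0,0,0.3,0,0,0],[0,0,0.15,0,0,0],[0,0,0,0,0,0],[0,0,0,0,0,0]]'
python3 -m crank '[[0,0,0,0,0,0],[0,0,0,0,0,0],[0,0,0,0,0,0],[0,0,0,0,0,0],[0,0,0,0,0,0]]' 1
python3 -m crank '[[0,0,-0.5,0,0,0],[0,0,-1,0,0,0],[0,0,-1,0,0,0],[0,0,-1,0,0,0],[0,0,-1,0,0,0],[0,0,-1,0,0,0],[0,0,-1,0,0,0]]'
python3 - <<'E'
from h import *
d=grab('wrist','w5.png'); P=cloud(d); Z=P[...,2]
q=(np.hypot(P[...,0]-.479,P[...,1]+.244)<.05)&(Z>.1)&(Z<.12);print(q.sum(),circ(d,q,.111),Z[q].mean())
d=grab('top'); P=cloud(d); Z=P[...,2]
E
```

```text
clock: 21.45
tcp_pos: [0.4789, -0.2439, 0.0739]
orientation: [2.22, 2.221, 0.001]
contact_force: [-0.4, 1.2, -1.7]
grip_width: 0.0618
gripper_force: 55.8
clock: 21.95
tcp_pos: [0.4784, -0.2439, 0.0734]
orientation: [2.221, 2.222, 0.0]
contact_force: [-1.0, 0.3, 0.3]
grip_width: 0.0853
gripper_force: 0.0
clock: 22.65
tcp_pos: [0.4784, -0.2437, 0.2049]
orientation: [2.22, 2.222, 0.0]
contact_force: [0.2, -0.4, -0.1]
grip_width: 0.0851
gripper_force: 0.0
4805 (array([ 0.4781, -0.2394,  0.111 ]), array([ 0.4782, -0.2406]), np.float64(60.9)) 0.10957976461639861
```

View pics/w5.png

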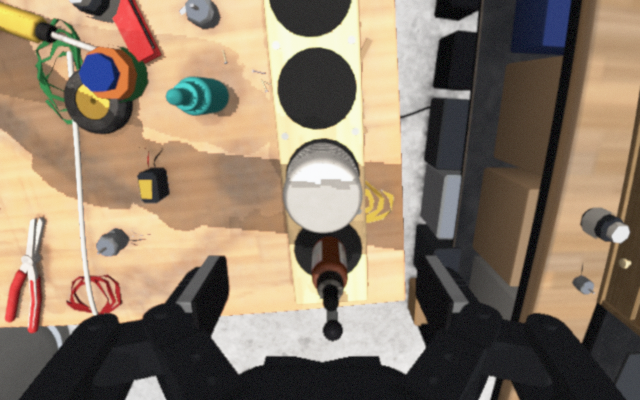

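The wrist view shows the jar upright on pad 3 at (323,190) and the bottle upright on pad 4. Next is the tin.

```bash
python3 -m crank '[[0.5,-0.25,0,0,0,0],[1,-0.5,0,0,0,0],[1,0,0,0,0,0],[1,0,0,0,0,0],[1,0,0,0,0,0],[1,0,0,0,0,0],[1,0,0,0,0,0],[1,0,0,0,0,0],[1,0,0,0,0,0],[1,0,0,0,0,0],[1,0,0,0,0,0],[1,0,0,0,0,0]]'
python3 -m crank '[[1,0,0,0,0,0],[1,0,0,0,0,0],[1,0,0,0,0,0],[1,0,0,0,0,0],[1,0,0,0,0,0],[1,0,0,0,0,0],[1,0,0,0,0,0],[1,0,0,0,0,0],[1,0,0,0,0,0],[0.5,0,0,0,0,0],[0,0,1,0,0,0],[0,0,1,0,0,0]]'
python3 - <<'E'
from h import *
d=grab('top'); P=cloud(d); Z=P[...,2]
def near(x,y,R): return np.hypot(P[...,0]-x,P[...,1]-y)<R
print('jar',circ(d,near(.479,-.243,.05)&(Z>.1)&(Z<.118),.111))
q=near(.484,-.325,.03)&(Z>.115)&(Z<.15);print('bulb',P[q].mean(0))
print('tape',circ(d,near(.457,.267,.037)&(Z>.012)&(Z<.024),.019))
q=near(.43,.176,.02)&(Z>.004)&(Z<.03);print('sticks',q.sum(),np.percentile(Z[q],[50,90,99]) if q.any() else 0)
t=status.get_obs()['tcp_pos'];print(t)
d=grab('wrist'); P=cloud(d)-t
q=(abs(P[...,1])<.02)&(abs(abs(P[...,0])-.05)<.009)&(P[...,2]<.08)&(P[...,2]>-.05);print('tips',np.percentile(P[q][:,2],[0,1,3,10,50]))
E
```

```text
clock: 23.95
tcp_pos: [0.4616, -0.0126, 0.2022]
orientation: [-2.219, -2.221, 0.003]
contact_force: [0.9, -0.9, -0.7]
grip_width: 0.0851
gripper_force: 0.0
clock: 25.15
tcp_pos: [0.4626, 0.1763, 0.1625]
orientation: [2.22, 2.223, -0.0]
contact_force: [-0.5, -0.7, -0.1]
grip_width: 0.0857
gripper_force: 0.0
jar (array([ 0.4751, -0.2412,  0.111 ]), array([ 0.4753, -0.2412]), np.float64(61.9))
bulb [ 0.48238717 -0.32420899  0.12806058]Traceback (most recent call last):
  File "<stdin>", line 6, in <module>
  File "h.py", line 25, in circ
    c=max(cv2.findContours(mask.astype(np.uint8),0,1)[0],key=cv2.contourArea)
ValueError: max() iterable argument is empty
```

```bash
python3 -m crank '[[0,0,1,0,0,0],[0,0,1,0,0,0],[0,0,1,0,0,0],[0,0,1,0,0,0],[0,0,1,0,0,0],[0,0,1,0,0,0],[0,0,0.8,0,0,0],[0,0,0.7,0,0,0],[0,0,0.3,0,0,0],[0,0,0.15,0,0,0],[0,0,0,0,0,0]]'
python3 -m crank '[[0,0,0,0,0,0],[0,0,0,0,0,0],[0,0,0,0,0,0],[0,0,0,0,0,0],[0,0,0,0,0,0],[0,0,0,0,0,0]]' 0.5 50
python3 - <<'E'
from h import *
d=grab('wrist','w6.png')
E
```

```text
clock: 26.3
tcp_pos: [0.4633, 0.1763, 0.0044]
orientation: [2.221, 2.222, 0.0]
contact_force: [0.3, -0.4, -0.2]
grip_width: 0.0854
gripper_force: 0.0
clock: 26.9
tcp_pos: [0.4637, 0.1764, 0.0053]
orientation: [2.221, 2.221, 0.002]
contact_force: [-1.2, -0.3, 6.6]
grip_width: 0.0635
gripper_force: 53.3
```

View pics/w6.png

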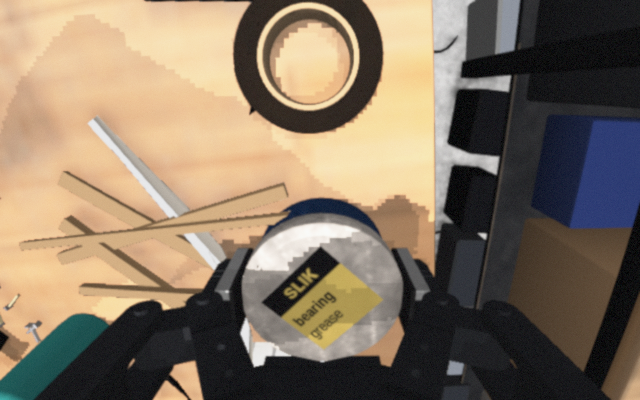

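The tin is held at (323,290). The tape's circle is at (308,65), with nothing close to it except the black box. Lift and check the tin's offset and the tape's position.

```bash
python3 -m crank '[[0,0,-0.5,0,0,0],[0,0,-1,0,0,0],[0,0,-1,0,0,0],[0,0,-1,0,0,0],[0,0,-1,0,0,0],[0,0,-0.5,0,0,0],[0,0,0,0,0,0]]'
python3 - <<'E'
from h import *
d=grab('wrist'); P=cloud(d); Z=P[...,2]; t=status.get_obs()['tcp_pos'];print(t)
def near(x,y,R): return np.hypot(P[...,0]-x,P[...,1]-y)<R
hz=t[2]+.0335
q=near(*t[:2],.04)&(abs(Z-hz)<.004);print('tin',q.sum(),circ(d,q,hz)[1:],P[q].min(0),P[q].max(0),np.median(Z[q])-t[2])
print('tape',circ(d,near(.457,.267,.04)&(Z>.012)&(Z<.024),.019))
q=(Z>.02)&(Z<.04)&near(.417,.299,.04);print('box',P[q].min(0),P[q].max(0))
q=(abs(P[...,1]-t[1])<.014)&(abs(P[...,0]-t[0])>.03)&(abs(P[...,0]-t[0])<.045)&(Z>t[2]-.01)&(Z<t[2]+.06);print('tips',np.percentile(Z[q]-t[2],[0,1,3,10,50]))
E
```

```text
clock: 27.65
tcp_pos: [0.4641, 0.1765, 0.1058]
orientation: [2.22, 2.22, 0.004]
contact_force: [0.6, -0.1, -0.8]
grip_width: 0.0634
gripper_force: 55.2
[0.46351147 0.17602064 0.10476154]
tin 18566 (array([0.4634, 0.1783]), np.float64(69.3)) [0.42517177 0.14415515 0.1342637 ] [0.50173717 0.20936991 0.14226093] 0.0343740626726209
tape (array([0.4536, 0.2723, 0.019 ]), array([0.4539, 0.2703]), np.float64(62.5))
box [0.38876356 0.26471512 0.02000804] [0.45442308 0.31128891 0.0343941 ]
tips [0.00901173 0.01290314 0.01531732 0.02224904 0.04182222]
```

```bash
python3 -m crank '[[-0.5,0.25,0,0,0,0],[-1,0.25,0,0,0,0],[-1,0,0,0,0,0],[-1,0,0,0,0,0],[-1,0,0,0,0,0],[-1,0,0,0,0,0],[-1,0,0,0,0,0],[-1,0,0,0,0,0],[-1,0,0,0,0,0],[-1,0,0,0,0,0],[-1,0,0,0,0,0],[-1,0,0,0,0,0]]'
python3 -m crank '[[-1,0,0,0,0,0],[-1,0,0,0,0,0],[-1,0,0,0,0,0],[-1,0,0,0,0,0],[-0.8,0,0,0,0,0],[-0.6,0,0,0,0,0],[0,0,0,0,0,0],[0,0,0,0,0,0]]'
python3 - <<'E'
from h import *
t=[];
for i in range(6): grab('wrist'); t.append(status.get_obs()['tcp_pos'])
print(np.mean(t,0))
E
```

```text
clock: 28.9
tcp_pos: [0.4724, -0.0556, 0.1032]
orientation: [-2.22, -2.22, 0.002]
contact_force: [0.6, 0.9, -0.4]
grip_width: 0.0637
gripper_force: 55.2
clock: 29.7
tcp_pos: [0.473, -0.1615, 0.1039]
orientation: [-2.22, -2.221, -0.0]
contact_force: [-0.5, 1.6, -2.3]
grip_width: 0.0633
gripper_force: 55.2
[ 0.47336755 -0.16090331  0.10425432]
```

```bash
python3 -m crank '[[-0.05,0,1,0,0,0],[0,0,1,0,0,0],[0,0,0.7,0,0,0],[0,0,0.4,0,0,0],[0,0,0.2,0,0,0],[0,0,0,0,0,0],[0,0,0,0,0,0]]'
python3 -m crank '[[0,0,0,0,0,0],[0,0,0,0,0,0],[0,0,0,0,0,0],[0,0,0,0,0,0],[0,0,0,0,0,0]]' 1
python3 -m crank '[[0,0,-0.5,0,0,0],[0,0,-1,0,0,0],[0,0,-1,0,0,0],[0,0,-1,0,0,0],[0,0,-1,0,0,0],[0,0,-1,0,0,0],[0,0,-1,0,0,0]]'
python3 - <<'E'
from h import *
d=grab('wrist','w7.png'); P=cloud(d); Z=P[...,2]
q=(np.hypot(P[...,0]-.473,P[...,1]+.162)<.045)&(Z>.062)&(Z<.08);print(q.sum(),circ(d,q,.071),P[q].min(0),P[q].max(0))
print(status.get_obs()['tcp_pos'])
E
```

```text
clock: 30.7
tcp_pos: [0.4739, -0.1628, 0.0388]
orientation: [2.22, 2.221, 0.001]
contact_force: [-1.3, -0.2, -1.2]
grip_width: 0.0636
gripper_force: 55.2
clock: 31.2
tcp_pos: [0.4734, -0.1629, 0.0383]
orientation: [2.221, 2.222, 0.0]
contact_force: [0.0, 0.5, -0.6]
grip_width: 0.0855
gripper_force: 0.0
clock: 31.9
tcp_pos: [0.4733, -0.1626, 0.1698]
orientation: [2.22, 2.222, 0.0]
contact_force: [0.0, 0.0, 0.1]
grip_width: 0.0856
gripper_force: 0.0
5267 (array([ 0.4732, -0.1605,  0.071 ]), array([ 0.4732, -0.1618]), np.float64(65.1)) [ 0.44088124 -0.19515748  0.06207579] [ 0.50530526 -0.13010935  0.07455972]
[ 0.47517372 -0.16286543  0.17279558]
```

View pics/w7.png

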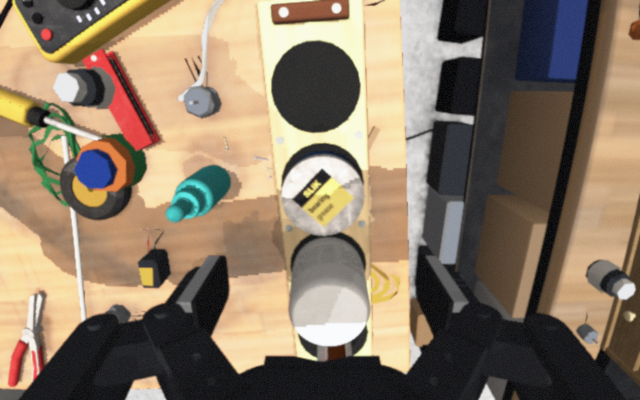

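The wrist view shows the tin seated centrally on pad 2 at (321,192), with pad 1 empty. Last is the tape.

```bash
python3 -m crank '[[0.5,-0.3,0,0,0,0],[1,-0.5,0,0,0,0],[1,0,0,0,0,0],[1,0,0,0,0,0],[1,0,0,0,0,0],[1,0,0,0,0,0],[1,0,0,0,0,0],[1,0,0,0,0,0],[1,0,0,0,0,0],[1,0,0,0,0,0],[1,0,0,0,0,0],[1,0,0,0,0,0]]'
python3 -m crank '[[1,0,0,0,0,0],[1,0,0,0,0,0],[1,0,0,0,0,0],[1,0,0,0,0,0],[1,0,0,0,0,0],[1,0,0,0,0,0],[1,0,0,0,0,0]]'
python3 - <<'E'
from h import *
d=grab('wrist'); P=cloud(d); Z=P[...,2]; t=status.get_obs()['tcp_pos'];print(t)
def near(x,y,R): return np.hypot(P[...,0]-x,P[...,1]-y)<R
print('tape',circ(d,near(.4575,.267,.035)&(Z>.012)&(Z<.024),.019))
q=(Z>.025)&(Z<.04)&near(.417,.299,.04);print('box',P[q].min(0),P[q].max(0))
E
```

```text
clock: 33.15
tcp_pos: [0.4556, 0.0683, 0.1675]
orientation: [-2.219, -2.222, 0.002]
contact_force: [0.1, 0.7, -0.3]
grip_width: 0.0855
gripper_force: 0.0
clock: 33.85
tcp_pos: [0.4555, 0.2079, 0.1674]
orientation: [-2.219, -2.222, 0.003]
contact_force: [-0.3, 0.1, 0.1]
grip_width: 0.0853
gripper_force: 0.0
[0.45521959 0.21192908 0.16804661]
tape (array([0.4578, 0.2673, 0.019 ]), array([0.4578, 0.2666]), np.float64(55.7))
box [0.38903238 0.28972963 0.02550695] [0.44278178 0.32336729 0.03489595]
```

```bash
python3 -m crank '[[1,0,0,0,0,0],[1,0,0,0,0,0],[0.7,0,0,0,0,0],[0.28,0,0,0,0,0],[0,0,0,0,0,-0.185],[0,0,0,0,0,-0.185],[0,0,0,0,0,-0.185],[0,0,0,0,0,0],[0,0,0,0,0,0],[0,0,0,0,0,0]]'
python3 - <<'E'
from h import *
t=[]
for i in range(8): grab('wrist') if i<7 else None; t.append(status.get_obs()['tcp_pos'])
print(np.mean(t,0),np.std(t,0),status.get_obs()['orientation'])
E
```

```text
clock: 34.9
tcp_pos: [0.4571, 0.2664, 0.1682]
orientation: [1.692, 2.647, -0.001]
contact_force: [-0.0, 0.7, -0.9]
grip_width: 0.0853
gripper_force: 0.0
[0.45714692 0.26673775 0.16833848] [1.20334253e-05 9.96389208e-05 2.76890616e-05] [ 1.68828682e+00  2.64920399e+00 -4.11587954e-06]
```

```bash
python3 -m crank '[[0,0,1,0,0,0],[0,0,1,0,0,0],[0,0,1,0,0,0],[0,0,1,0,0,0],[0,0,1,0,0,0],[0,0,1,0,0,0],[0,0,1,0,0,0],[0,0,0.7,0,0,0],[0,0,0.5,0,0,0],[0,0,0.3,0,0,0],[0,0,0,0,0,0]]'
python3 -m crank '[[0,0,0,0,0,0],[0,0,0,0,0,0],[0,0,0,0,0,0],[0,0,0,0,0,0],[0,0,0,0,0,0],[0,0,0,0,0,0]]' 0.4 40
python3 - <<'E'
from h import *
d=grab('wrist','w8.png')
E
```

```text
clock: 36.35
tcp_pos: [0.457, 0.2667, -0.0021]
orientation: [-1.688, -2.649, 0.001]
contact_force: [-0.2, 0.7, 0.1]
grip_width: 0.0851
gripper_force: 0.0
clock: 36.95
tcp_pos: [0.4576, 0.2671, -0.0008]
orientation: [1.688, 2.649, 0.002]
contact_force: [-1.2, -1.8, 6.0]
grip_width: 0.0544
gripper_force: 41.7
```

View pics/w8.png

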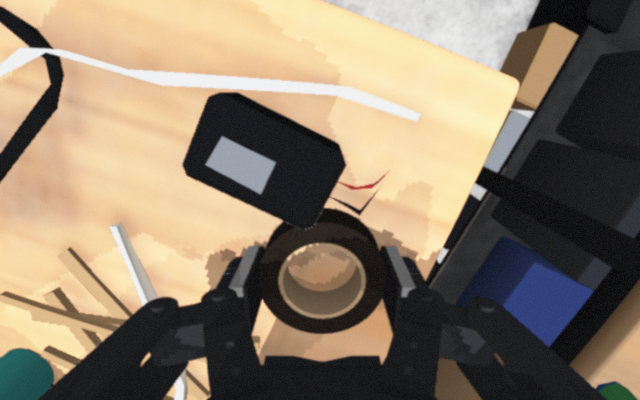

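The tape is held, centred between the fingers at (322,282). Lift, turn back and carry it to pad 1.

```bash
python3 -m crank '[[0,0,-0.5,0,0,0],[0,0,-1,0,0,0],[0,0,-1,0,0,0],[0,0,-1,0,0,0],[0,0,-1,0,0,0],[0,0,-0.5,0,0,0.185],[0,0,0,0,0,0.185],[0,0,0,0,0,0.185],[0,0,0,0,0,0],[0,0,0,0,0,0]]'
python3 - <<'E'
from h import *
d=grab('wrist'); P=cloud(d); Z=P[...,2]; t=status.get_obs()['tcp_pos'];print(t)
for hz in (t[2]+.021,):
    q=(np.hypot(P[...,0]-t[0],P[...,1]-t[1])<.035)&(abs(Z-hz)<.006);print(q.sum(),circ(d,q,hz),P[q].min(0),P[q].max(0),np.median(Z[q]))
E
python3 -m crank '[[-0.5,0.25,0,0,0,0],[-1,0.24,0,0,0,0],[-1,0,0,0,0,0],[-1,0,0,0,0,0],[-1,0,0,0,0,0],[-1,0,0,0,0,0],[-1,0,0,0,0,0],[-1,0,0,0,0,0],[-1,0,0,0,0,0],[-1,0,0,0,0,0],[-1,0,0,0,0,0],[-1,0,0,0,0,0]]'
python3 -m crank '[[-1,0,0,0,0,0],[-1,0,0,0,0,0],[-1,0,0,0,0,0],[-1,0,0,0,0,0],[-1,0,0,0,0,0],[-0.6,0,0,0,0,0],[-0.28,0,0,0,0,0],[0,0,0,0,0,0],[0,0,0,0,0,0],[0,0,0,0,0,0]]'
python3 - <<'E'
from h import *
for i in range(3): grab('wrist')
print(status.get_obs()['tcp_pos'])
E
```

```text
clock: 38.0
tcp_pos: [0.4571, 0.2668, 0.0987]
orientation: [2.216, 2.226, 0.0]
contact_force: [1.0, 0.5, -0.6]
grip_width: 0.0544
gripper_force: 42.6
[0.45710357 0.26679838 0.0985485 ]
8762 (array([0.4568, 0.2703, 0.1195]), array([0.4568, 0.2692]), np.float64(61.4)) [0.4239528  0.23772671 0.11355245] [0.49027296 0.29464064 0.12554736] 0.11789113419980318
clock: 39.25
tcp_pos: [0.467, 0.035, 0.0982]
orientation: [-2.22, -2.223, 0.001]
contact_force: [0.8, 0.3, -1.1]
grip_width: 0.0545
gripper_force: 42.6
clock: 40.25
tcp_pos: [0.4672, -0.0798, 0.0984]
orientation: [-2.219, -2.224, -0.001]
contact_force: [0.6, 0.4, 0.0]
grip_width: 0.0542
gripper_force: 42.6
[ 0.46717213 -0.08011875  0.09834638]
```

```bash
python3 -m crank '[[0,0,1,0,0,0],[0,0,1,0,0,0],[0,0,0.7,0,0,0],[0,0,0.4,0,0,0],[0,0,0.2,0,0,0],[0,0,0,0,0,0],[0,0,0,0,0,0]]'
python3 -m crank '[[0,0,0,0,0,0],[0,0,0,0,0,0],[0,0,0,0,0,0],[0,0,0,0,0,0],[0,0,0,0,0,0]]' 1
python3 -m crank '[[0,0,-0.5,0,0,0],[0,0,-1,0,0,0],[0,0,-1,0,0,0],[0,0,-1,0,0,0],[0,0,-1,0,0,0],[0,0,-1,0,0,0],[0,0,-1,0,0,0],[0,0,-1,0,0,0],[0,0,-1,0,0,0],[0,0,0,0,0,0]]'
python3 - <<'E'
from h import *
d=grab('wrist','w9.png'); P=cloud(d); Z=P[...,2]
q=(np.hypot(P[...,0]-.467,P[...,1]+.081)<.034)&(Z>.045)&(Z<.06);print(q.sum(),circ(d,q,.052),P[q].min(0),P[q].max(0))
q=(np.hypot(P[...,0]-.473,P[...,1]+.162)<.042)&(Z>.062)&(Z<.08);print(q.sum(),P[q].min(0),P[q].max(0))
E
```

```text
clock: 41.1
tcp_pos: [0.4676, -0.0807, 0.0327]
orientation: [2.22, 2.222, 0.001]
contact_force: [0.2, 0.1, 0.2]
grip_width: 0.0542
gripper_force: 42.7
clock: 41.6
tcp_pos: [0.4671, -0.0809, 0.0324]
orientation: [2.221, 2.222, 0.0]
contact_force: [0.3, 0.8, 0.3]
grip_width: 0.0855
gripper_force: 0.0
clock: 42.6
tcp_pos: [0.4687, -0.0806, 0.2053]
orientation: [2.218, 2.219, 0.004]
contact_force: [0.3, -0.3, -0.7]
grip_width: 0.0853
gripper_force: 0.0
1855 (array([ 0.4664, -0.0799,  0.052 ]), array([ 0.4664, -0.0807]), np.float64(56.6)) [ 0.43691056 -0.10945708  0.04508243] [ 0.49458501 -0.05304101  0.05375744]
3276 [ 0.44203761 -0.19467078  0.06200247] [ 0.50509065 -0.12945724  0.07442396]
```

View pics/w9.png

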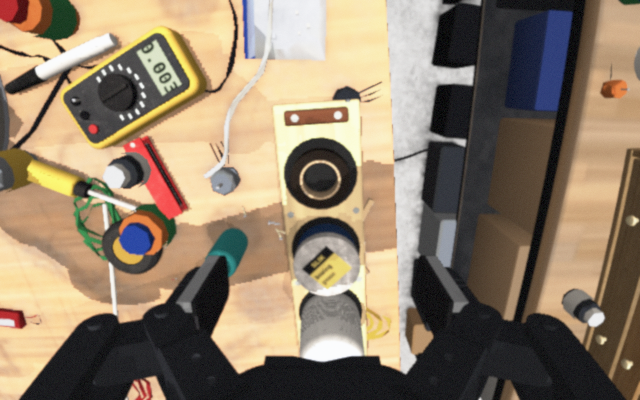

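The wrist view shows the tape centred on pad 1 at (320,173) and the tin on pad 2 at (327,257). The jar may be about 3 mm off in y, so I'll check it from above.

```bash
python3 -m crank '[[-1,0,-0.5,0,0,0],[-1,0,-0.5,0,0,0],[-1,0,0,0,0,0],[-1,0,0,0,0,0],[-1,0,0,0,0,0],[-1,0,0,0,0,0],[-1,0.4,0,0,0,0],[-1,0.4,0,0,0,0],[-1,0,0,0,0,0],[-1,0,0,0,0,0],[-1,0,0,0,0,0],[-1,0,0,0,0,0]]'
python3 -m crank '[[-1,0,0,0,0,0],[-0.5,0,0,0,0,0],[0,0,0,0,0,0],[0,0,0,0,0,0]]'
python3 - <<'E'
from h import *
d=grab('wrist','w10.png'); P=cloud(d); Z=P[...,2];print(status.get_obs()['tcp_pos'])
def near(x,y,R): return np.hypot(P[...,0]-x,P[...,1]-y)<R
q=near(.478,-.242,.045)&(Z>.1)&(Z<.12);print('jar',q.sum(),circ(d,q,.111),P[q].min(0),P[q].max(0))
# side-wall points: circle fit
q=near(.478,-.242,.04)&(Z>.05)&(Z<.098);Q=P[q][:,:2]
A=np.c_[2*Q,np.ones(len(Q))]; s=np.linalg.lstsq(A,(Q**2).sum(1),rcond=None)[0];print('wall',len(Q),s[:2],np.sqrt(s[2]+s[0]**2+s[1]**2))
q=near(.473,-.162,.042)&(Z>.062)&(Z<.08);print('tin',circ(d,q,.071),P[q].min(0),P[q].max(0))
q=near(.484,-.325,.025)&(Z>.11)&(Z<.15);print('bulb',P[q].mean(0),P[q].min(0),P[q].max(0))
E
```

```text
clock: 43.85
tcp_pos: [0.4828, -0.3221, 0.2219]
orientation: [-2.22, -2.222, 0.0]
contact_force: [0.3, 0.8, 0.1]
grip_width: 0.0853
gripper_force: 0.0
clock: 44.25
tcp_pos: [0.4834, -0.3501, 0.2223]
orientation: [-2.22, -2.222, -0.001]
contact_force: [-0.3, 0.5, -0.3]
grip_width: 0.0855
gripper_force: 0.0
[ 0.48353943 -0.34960723  0.22236635]
jar 5835 (array([ 0.4785, -0.2434,  0.111 ]), array([ 0.4785, -0.2441]), np.float64(60.8)) [ 0.44695943 -0.2743206   0.10125744] [ 0.50930397 -0.21211301  0.1133891 ]
wall 7 [ 0.4779543  -0.23954671] 0.03512512328316045Traceback (most recent call last):
  File "<stdin>", line 8, in <module>
  File "h.py", line 25, in circ
    c=max(cv2.findContours(mask.astype(np.uint8),0,1)[0],key=cv2.contourArea)
ValueError: max() iterable argument is empty
```

View pics/w10.png

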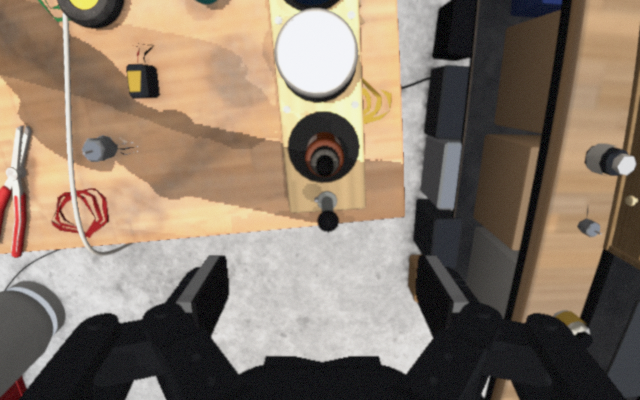

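This view puts the jar at (0.4785, -0.244), matching pad 3, and the bottle stands centred on pad 4 at (324,150). All four are in place and the robot is touching nothing, so I'm handing in.

```bash
python3 -c "
from bench import r
print(r.hand_in())"
```

```text
the job is handed in; nothing more can be done
None
```

The job is handed in at about 44 s: from the post to the stop block stand the bottle, jar, tin and tape, each on its own pad and measured within about 3 mm of its centre (jar views ranged from on-centre to about 3 mm off).

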